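Open the tablet stand and set the order tablet on it

ROBOT

A 6-joint arm with a two-finger parallel gripper is mounted at the origin on the work surface. World frame = base frame: x ahead of the robot, y to its left, z up, the work surface at z = 0. Lengths are in m, angles in degrees, forces in N, time in s.
With the tool pointing down it reaches from about 0.35 to 0.875 m from the base axis. Payload 4.2 kg.
Tool frame: the origin (TCP) lies midway between the tips of the shut fingers; the grasp point (between the pads) lies 19 mm behind it; z points along the fingers, y is the line along which they close (so a half turn about z gives the same grasp; the last joint's range is limited). The gripper opens to 87 mm and grips with 3 to 60 N. Pads are 19 mm wide; open, the fingers measure 117 mm over their backs; the gripper's body (75 mm by 190 mm) begins 51 mm behind the grasp point.
Start: joints at [-55.313, 22.042, 0.453, 0, -68.411, -14.817], TCP at [0.212, -0.588, 0.223] pointing down, gripper open.
Joint ranges: [-179.83, 179.83], [-69.29, 118.12], [-61.27, 80.66], [-181.25, 117.63], [-171.15, -9.14], [-177.46, 177.46]. Speed limits (degrees/s): [159.86, 159.86, 180, 180, 180, 180].

INTERFACE

Orientations are given as [roll, pitch, yaw] about the fixed x, y, z axes, in that order (R = Rz(yaw) Ry(pitch) Rx(roll)).
In Python, from workcell import env gives the robot as it stands. The module is installed in compiled form; this text tells all that it offers. Calls block until the motion is done:
- env.goto(position, orientation): joint-space move of the TCP to a pose.
- env.move_straight(position, rotation=None, rate=0.15, force_limit=None): straight line of the TCP; rotation=None keeps the orientation; rate is the mean speed in m/s. With force_limit (N) it stops when the force on the tool has changed by that much, and returns True; else False.
- env.set_joints(angles): joint-space move.
- env.gripper_to(opening, grasp_force=None): opening from 0.0 (shut) to 1.0 (fully open); grasp_force is the grip in N (None keeps the last); returns when the fingers have stopped.
- env.dwell(seconds).
- env.inverse_kinematics(position, orientation): joint angles nearest the present ones, or None.
- env.read_state(): the state.
- env.grab_frame(name): name is "scene" or "top"; returns a dict with "image" (384x512x3 uint8, blue, green, red), "fx", "fy", "cx", "cy" (pixels), "position" and "orientation" of the camera in the world. Camera axes: x right, y up, looking along -z (the intrinsics and any distortion apply to the point x, -y, -z); pixel columns grow to the right and rows downward; lengths in m; the calibration is good to about 2 mm. A picture is of the moment at which its call begins. There is no depth.
A pose or a line that the arm cannot do raises env.Unreachable and nothing moves.
- env.close_job(): hands the job in; it is judged then, once.
Trained networks look in a picture, given as the dict that the camera call returned (one of the last four; its "shot" number tells which), for a name from the list of things; names that differ only in an ending like _2 or _b are one class to them, and where a whole thing is asked for, a point or a joint stands for the part that bears it (a point fixed in the world has none). Each returns a list of dicts, best first, with "score" (0 to 1); they miss things now and then, are a little off and sometimes report something else, mostly with a low value. They report only what shows in the picture. A call takes as long as a camera call.
- env.search_frame(picture, thing): "xyz" ([x, y, z] in m, in world coordinates, good to about 4 mm: the middle of the surface that is visible of it).
- env.trace(picture, thing): "mask" (384x512 bool, what is visible of it).
The state is a dict: "clock": time; "joint_positions": joint angles; "qvel": joint speeds; "joint_torque": joint torques, N m; "position": TCP position; "tool_rot": TCP orientation; "force": force on the tool from outside, world axes, zero at the start; "wrist_torque": the same for the moment, N m; "opening": opening from 0.0 (shut) to 1.0 (fully open); "finger_force": force on a finger pad.
Only numpy, scipy, OpenCV 4.12 (cv2) and the standard library are available. Lean on these libraries where they do the work, as an engineer would, in place of code of your own. Each camera call takes 0.05 s, during which the arm holds its last target. There are 200 camera calls.

TASK

Get the order tablet ready for the decorator across the bench: swing the folding wire leg of the metal tablet stand up and back, pushing until it is felt to press firmly, but not forced, against its stop screw. Then take the tablet out of the wooden rack and set it, centred, right way up, on the stand's base behind the two front lugs, leaning back on the leg with its screen to the stand's front, and let go. The leg must stay against its stop, and nothing else on the bench may be shifted or tipped over.

Things in the scene. Friction and masses are not known exactly. Their poses are not given: they have to be found in the camera images.
- stand: Metal tablet stand, fixed to the bench. Origin on the bench under the leg's hinge, mid-width; x to the stand's back (-x is its front), y across, z up. Base plate 200 mm wide, 10 mm thick, from x = -100 to +85 mm. Behind the leg a bracket, 26 mm wide, 75 mm high, at x = 64 to 76 mm carries the stop screw.
- seat (a point): Where the tablet's lower edge goes: on the base plate's top (10 mm above the bench), mid-width, at stand x = -40 mm. Two lugs at stand y = -78 and +78 mm, 30 mm wide, 12 mm thick, 26 mm high from the bench, have their back faces at x = -50 mm, 10 mm before this point; the tablet stands behind them.
- leg: Folding steel leg: a U of two 10 mm rods 90 mm apart, a top crossbar and a brace rod. Origin on the hinge axis (its y), mid-width, 22 mm above the bench; its -x points from hinge to crossbar. It starts raised 34 to 57 degrees from lying flat to the front; swing it up and back until the brace meets the stop. The stiff hinge stays where left; 1 to 2.5 N at the crossbar moves it.
- leg_bar (a point): Centre of the leg's top crossbar: round bar of 12 mm diameter, 90 mm between the arms (80 mm clear), along the stand's y. It moves on a circle of 78 mm radius about the hinge.
- leg_brace (a point): Centre of the leg's brace rod, 10 mm diameter, along the stand's y, 45 mm from the hinge.
- stop_screw: Stop screw with a round nose of 12 mm diameter, lying along the stand's x, 67 mm above the bench in the bracket behind the leg. Origin at the centre of the nose. It is rigid, and set differently each time: the leg meets it somewhere between about 80 and 98 degrees from flat. The brace's centre is 11 mm from the nose's centre when they touch.
- rack: Wooden rack fixed to the bench, 130 x 150 mm, 48 mm high, with three slots 15 mm wide along its y, 36 mm deep (slot floor 12 mm above the bench), 40 mm apart. Origin on the bench under its centre, x across the slots. The tablet stands in the middle slot; a small wooden board 75 mm high stands in the slot at x = +40 mm.
- tablet_center (a point): Centre of the order tablet in its black case: 200 mm wide (y), 150 mm high (z), 12 mm thick (x), 0.4 kg. z is up the tablet, the screen is on its -x face. It starts upright in the rack's middle slot, its top edge 162 mm above the bench.
- tablet_foot (a point): Middle of the tablet's lower edge face, 75 mm below the centre.
- tablet: The same tablet; origin at tablet_foot, same axes.
- jar: Bystander: jar, 60 mm diameter, 100 mm high, on the middle of the bench. Origin under its centre.
- bottle: Bystander: plastic bottle, 44 mm diameter, 130 mm high, on the middle of the bench. Origin under its centre.
- bowl: Bystander: small steel bowl, 110 mm diameter, 50 mm high. Origin under its centre.
- spatula: Bystander: spatula, 260 mm long, lying along its x.
- cup: Bystander: white cup, 72 mm diameter, 80 mm high. Origin under its centre.
- cutter: Bystander: steel ring cutter, 70 mm diameter, 30 mm high. Origin under its centre.
- board: Bystander: small wooden board 110 x 75 x 13 mm, standing in the rack's slot at x = +40 mm; leave it there. Origin under its centre.

How it is judged:
By the outcome, as a careful person would: the job done as asked, in the order asked, and still so for the second after the job is handed in, with the robot touching nothing.
It also fails if it takes over 59 s, if anything falls off the work surface, if the arm or the gripper's body presses on something with over 40 N, if the wrist force passes 120 N, or if a joint passes its speed limit or range.

## Working session

There is one attempt and no reset: what is moved stays moved. The work goes in short steps, each a Python script; the robot and the scene stay as the last script left them, time stands still between calls to the robot, and variables do not carry over. Pictures are saved under pics/ and viewed, at most 10 in all, crops included, and the job is handed in when it is done.

```bash
mkdir -p pics; python3 - <<'E'
from workcell import env
import cv2,numpy as np
np.set_printoptions(precision=4,suppress=True)
for n in ["scene","top"]:
    p=env.grab_frame(n); cv2.imwrite(f"pics/{n}0.png",p["image"])
    print(n,p["position"],p["orientation"],p["fx"],p["fy"],p["cx"],p["cy"],[k for k in p])
    for t in ["stand","seat","leg","leg_bar","leg_brace","stop_screw","rack","tablet_center","tablet_foot","tablet","board","jar","bottle","bowl","cup","cutter","spatula"]:
        r=env.search_frame(p,t); print(t,[(np.round(d["xyz"],4).tolist(),round(d["score"],2)) for d in r[:2]])
print(env.read_state())
E
```

```text
scene [ 1.7238 -0.2185  1.3894] [44.0257  0.8669 79.186 ] 496.8248884462551 496.8248884462551 258.9176143253772 194.86420212290753 ['image', 'fx', 'fy', 'cx', 'cy', 'position', 'orientation', 'shot']
stand [([0.5338, 0.2458, 0.0087], 0.96)]
seat [([0.5275, 0.248, 0.012], 0.83), ([0.4021, 0.4323, 0.0016], 0.31)]
leg [([0.569, 0.2336, 0.0806], 0.46)]
leg_bar [([0.5663, 0.2367, 0.0766], 0.66)]
leg_brace [([0.5673, 0.2323, 0.0795], 0.4)]
stop_screw [([0.5913, -0.272, 0.1093], 0.33), ([0.661, -0.0065, 0.0731], 0.31)]
rack [([0.6351, -0.2566, 0.0493], 0.55)]
tablet_center [([0.5883, -0.2675, 0.1152], 0.8)]
tablet_foot [([0.589, -0.2689, 0.109], 0.57)]
tablet [([0.586, -0.2685, 0.1088], 0.94)]
board []
jar [([0.6626, -0.0055, 0.0756], 0.94), ([0.5881, -0.2693, 0.1137], 0.57)]
bottle [([0.5225, 0.0017, 0.0714], 0.74)]
bowl [([0.399, -0.4715, 0.0275], 0.96)]
cup [([0.6006, 0.4728, 0.0509], 0.94)]
cutter [([0.6162, -0.4958, 0.0202], 0.75)]
spatula [([0.3975, 0.4329, -0.0007], 0.63)]
top [0.2915 0.0055 1.4131] [  9.2892   0.386  -91.6672] 390.1990782066169 390.1990782066169 255.9563269026216 19
[... 711 characters left out ...]
([0.425, -0.4732, 0.0216], 0.82)]
cup [([0.6014, 0.4889, 0.0506], 0.7)]
cutter [([0.616, -0.4967, 0.0244], 0.54)]
spatula [([0.3972, 0.4368, 0.0023], 0.85), ([0.5423, -0.2442, 0.0811], 0.2)]
{'clock': 1.8, 'joint_positions': array([-55.3139,  22.0416,   0.4528,  -0.0008, -68.4107, -14.817 ]), 'qvel': array([ 0.0189, -0.095 , -0.0555,  0.0475,  0.0134, -0.124 ]), 'joint_torque': array([  0.0004, -39.0465,  18.7622,   4.2246,   0.0155,  -0.    ]), 'position': array([ 0.2124, -0.5878,  0.2226]), 'tool_rot': array([-179.9997,    0.0009, -160.1313]), 'force': array([-0.1851, -0.2115, -0.1421]), 'wrist_torque': array([-0.0293, -0.068 , -0.0028]), 'finger_force': 0.0, 'opening': 0.9979282288391933}
```

View pictures.

```bash
python3 - <<'E'
import cv2
a=cv2.imread("pics/scene0.png");b=cv2.imread("pics/top0.png")
cv2.imwrite("pics/s1.png",cv2.resize(a,None,fx=1.56,fy=1.56,interpolation=cv2.INTER_CUBIC))
cv2.imwrite("pics/t1.png",cv2.resize(b,None,fx=1.56,fy=1.56,interpolation=cv2.INTER_CUBIC))
E
```

```text
(no output)
```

View pics/s1.png

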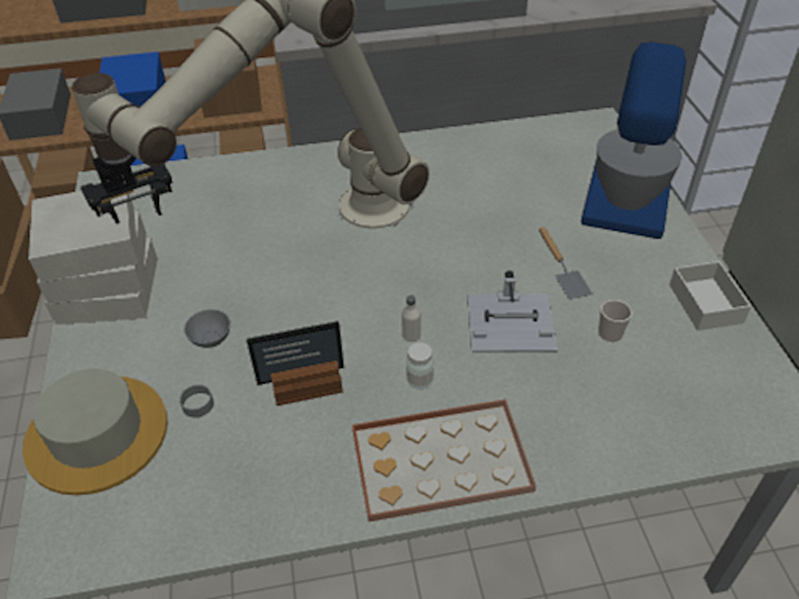

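View pics/t1.png

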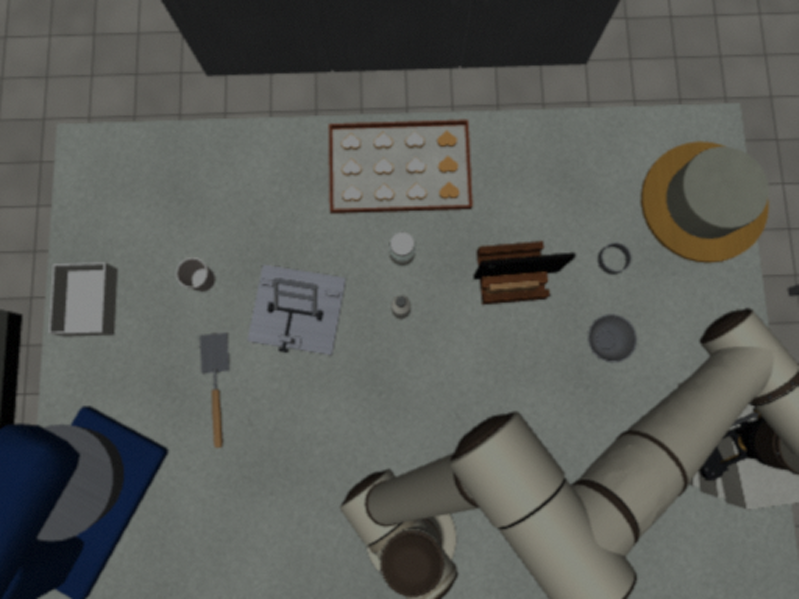

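```bash
cat > h.py <<'E'
from workcell import env
import cv2,numpy as np
from scipy.spatial.transform import Rotation as R
from scipy.optimize import minimize
np.set_printoptions(precision=4,suppress=True)
def proj(p,X):
    c=(np.atleast_2d(X)-p["position"])@R.from_euler('xyz',p["orientation"],degrees=True).as_matrix()
    return np.c_[p["cx"]+p["fx"]*c[:,0]/-c[:,2],p["cy"]+p["fy"]*c[:,1]/c[:,2]]
def box(x0,x1,y0,y1,z0,z1): return np.array([[x,y,z] for x in(x0,x1) for y in(y0,y1) for z in(z0,z1)])
def place(X,q,lean=0):  # q=x,y,yaw deg ; lean about local y
    return R.from_euler('ZY',[q[2],lean],degrees=True).apply(X)+[q[0],q[1],0]
S=8
def render(p,polys):
    m=np.zeros((384,512),np.uint8)
    for X in polys:
        h=cv2.convexHull(proj(p,X).astype(np.float32)).reshape(-1,2)
        cv2.fillConvexPoly(m,np.round(h*256).astype(np.int32),1,shift=8)
    return m.astype(bool)
def iou(a,b): return (a&b).sum()/max(1,(a|b).sum())
def fit(views,polysf,q0,steps):
    f=lambda q:-sum(iou(render(p,polysf(q)),m) for p,m in views)/len(views)
    s=np.vstack([q0]+[np.array(q0)+np.eye(len(q0))[i]*steps[i] for i in range(len(q0))])
    r=minimize(f,q0,method='Nelder-Mead',options=dict(initial_simplex=s,maxiter=400,xatol=1e-5,fatol=1e-5))
    s=np.vstack([r.x]+[r.x-np.eye(len(q0))[i]*steps[i]*.4 for i in range(len(q0))])
    r=minimize(f,r.x,method='Nelder-Mead',options=dict(initial_simplex=s,maxiter=400,xatol=1e-5,fatol=1e-5))
    return r.x,-r.fun
def masks(pics,t):
    out=[]
    for p in pics:
        r=env.trace(p,t)
        if r and r[0]["score"]>.3: out.append((p,r[0]["mask"]))
    return out
def rod(a,b,r): # rough capsule hull
    a,b=np.array(a),np.array(b); o=box(-r,r,-r,r,-r,r)*.85
    return np.vstack([a+o,b+o])
def legpolys(q,ang):
    c,s=np.cos(np.radians(ang)),np.sin(np.radians(ang)); P=lambda l,y:[-l*c,y,.022+l*s]
    return [place(x,q) for x in (rod(P(0,-.045),P(.078,-.045),.005),rod(P(0,.045),P(.078,.045),.005),rod(P(.078,-.045),P(.078,.045),.006),rod(P(.045,-.045),P(.045,.045),.005))]
E
python3 - <<'E'
from h import *
P=[env.grab_frame("scene"),env.grab_frame("top")]
def stand(q): return [place(box(-.1,.085,-.1,.1,0,.01),q),place(box(.064,.076,-.013,.013,0,.075),q)]
vs=masks(P,"stand")
for v in (vs,vs[:1],vs[1:]): print("stand",fit(v,stand,[.515,.25,171],[.01,.01,5]))
qs,_=fit(vs,stand,[.515,.25,171],[.01,.01,5])
vt=masks(P,"tablet")
tab=lambda q:[place(box(-.006,.006,-.1,.1,.012,.162),q)]
for v in (vt,vt[:1],vt[1:]): print("tablet",len(v),fit(v,tab,[.585,-.26,188],[.01,.01,5]))
vr=masks(P,"rack"); rack=lambda q:[place(box(-.065,.065,-.075,.075,0,.048),q)]
for v in (vr,): print("rack",len(v),fit(v,rack,[.58,-.26,188],[.01,.01,5]))
vl=masks(P,"leg")
for v in (vl,vl[:1],vl[1:]): print("leg",[(a,round(float(np.mean([iou(render(p,legpolys(qs,a)),m) for p,m in v])),3)) for a in range(30,64,4)])
im=P[1]["image"].copy(); q=qs
for p,n in zip(P,"st"):
    im=p["image"].copy()
    for poly in stand(qs)[:1]+tab(fit(vt,tab,[.585,-.26,188],[.01,.01,5])[0])+rack(fit(vr,rack,[.58,-.26,188],[.01,.01,5])[0]):
        cv2.polylines(im,[np.round(cv2.convexHull(proj(p,poly).astype(np.float32))*256).astype(np.int32)],True,(0,0,255),1,shift=8)
    c=im[140:280,130:390] if n=="s" else im[130:250,140:390]
    cv2.imwrite(f"pics/o_{n}.png",cv2.resize(c,None,fx=3,fy=3,interpolation=cv2.INTER_CUBIC))
E
cd pics; python3 -c "
import cv2,numpy as np
a=cv2.imread('o_s.png');b=cv2.imread('o_t.png');w=750
o=np.vstack([a[:,:w],b[:,:w]]);print(o.shape);cv2.imwrite('o.png',cv2.resize(o,None,fx=.76,fy=.76))"
```

```text
stand (array([  0.5113,   0.253 , 168.5251]), np.float64(0.933704974271012))
stand (array([  0.5045,   0.2544, 170.0656]), np.float64(0.9160200821542674))
stand (array([  0.512 ,   0.2532, 169.34  ]), np.float64(0.9683957402954311))
tablet 2 (array([  0.5856,  -0.2644, 183.9972]), np.float64(0.8249677835051547))
tablet 1 (array([  0.5811,  -0.2639, 185.6404]), np.float64(0.814968814968815))
tablet 1 (array([  0.5863,  -0.2642, 184.0797]), np.float64(0.8473091364205256))
rack 2 (array([  0.586 ,  -0.2544, 185.0631]), np.float64(0.5264469052304792))
leg [(30, 0.237), (34, 0.287), (38, 0.357), (42, 0.457), (46, 0.531), (50, 0.496), (54, 0.393), (58, 0.298), (62, 0.224)]
leg [(30, 0.038), (34, 0.071), (38, 0.106), (42, 0.205), (46, 0.296), (50, 0.335), (54, 0.269), (58, 0.191), (62, 0.111)]
leg [(30, 0.437), (34, 0.504), (38, 0.608), (42, 0.71), (46, 0.766), (50, 0.657), (54, 0.516), (58, 0.404), (62, 0.338)]
(780, 750, 3)
```

View pics/o.png

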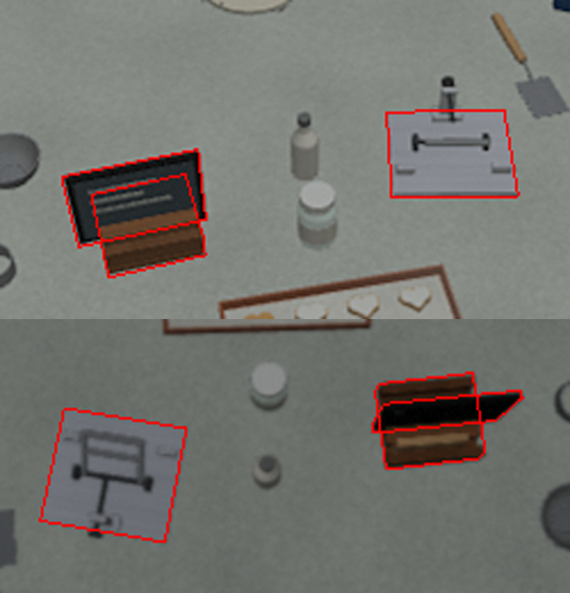

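```bash
cat >> h.py <<'E'
QS=[.5115,.253,169.]; QT=[.586,-.264,184.6]
def W(x,y,z,q=QS): return place(np.array([x,y,z]),q)
def eul(M): return M.as_euler('xyz',degrees=True)
def grip(sgn,lean=0,yaw=169.): return eul(R.from_euler('ZY',[yaw,lean],degrees=True)*R.from_euler('ZX',[sgn*90,180],degrees=True))
E
python3 - <<'E'
from h import *
for s in (1,-1):
    print(s,env.inverse_kinematics(W(0,0,.14,QT),grip(s,0,QT[2])),env.inverse_kinematics(W(-.01,0,.14),grip(s,20)),env.inverse_kinematics(W(-.02,0,.36),grip(s,10)))
for y in (-11,169): print(y,env.inverse_kinematics(W(-.09,0,.15),[180,0,y]))
env.gripper_to(0.0,30)
p=env.read_state()["position"]
env.move_straight([p[0],p[1],.33],rate=.3)
env.goto(W(-.09,0,.3),[180,0,-11])
env.move_straight(W(-.085,0,.062),rate=.2)
st=env.read_state();f0=st["force"];print(st["clock"],st["position"],st["joint_positions"],f0)
ex=np.r_[np.cos(np.radians(169)),np.sin(np.radians(169)),0]
print(env.move_straight(W(-.0357,0,.082),rate=.04,force_limit=10))
st=env.read_state();print(st["clock"],(st["position"]-W(0,0,0)),(st["force"]-f0),(st["force"]-f0)@ex)
E
```

```text
1 [ -9.8557  27.4067  -3.3388   0.     -59.2545  14.4557] [ 48.4269  15.4431 -36.4093  33.5755 -32.1723 -87.1731] [ 45.3004  10.4249  -0.2288   8.6466 -73.9337 -58.3042]
-1 [  -9.8557   27.4067   -3.3388    0.      -59.2545 -165.5443] [ 48.4269  15.4431 -36.4093  33.5755 -32.1723  92.8269] [ 45.3004  10.4249  -0.2288   8.6466 -73.9337 121.6958]
-11 [ 35.8171  27.0624  -2.357    0.     -60.5806  43.1829]
169 [  35.8171   27.0624   -2.357    -0.      -60.5806 -136.8171]
8.8583 [0.5958 0.2372 0.0633] [ 36.1487  31.7431  -8.2838   0.024  -49.8283  42.8449] [-0.0906  0.3521 -0.3924]
False
10.3417 [ 0.0346 -0.0071  0.0814] [1.5753 0.3288 0.4649] -1.4836676362711652
```

```bash
python3 - <<'E'
from h import *
ex=np.r_[np.cos(np.radians(169)),np.sin(np.radians(169)),0]
print(env.move_straight(W(.006,0,.084),rate=.02,force_limit=8))
st=env.read_state();d=st["position"]-W(0,0,0);print(st["clock"],d@ex,d,st["force"],-st["force"]@ex)
env.dwell(.2);st=env.read_state();print((st["position"]-W(0,0,0))@ex,-st["force"]@ex)
E
```

```text
True
11.3833 -0.020055443428610282 [ 0.0197 -0.0035  0.0831] [ 3.6138 -2.1797 -0.244 ] 3.963307278437525
-0.02024014627126812 3.2175112271071185
```

```bash
python3 - <<'E'
from h import *
ex=np.r_[np.cos(np.radians(169)),np.sin(np.radians(169)),0]
print(env.move_straight(W(.012,0,.084),rate=.012,force_limit=9))
for i in range(3):
    st=env.read_state();d=st["position"]-W(0,0,0);print(st["clock"],d@ex,-st["force"]@ex,st["force"])
    env.dwell(.1)
E
```

```text
True
12.3083 -0.020065375010838 3.6635925658226856 [ 3.4815 -1.2893  0.2206]
12.4083 -0.02018751529696777 3.7235296033191974 [ 3.5386 -1.3101  0.3297]
12.5083 -0.02023577949899819 3.9116438944303344 [ 3.6427 -1.7603  0.0297]
```

```bash
python3 - <<'E'
from h import *
env.move_straight(W(-.075,0,.09),rate=.15)
env.move_straight(W(-.075,0,.33),rate=.3)
env.gripper_to(.65,30)
env.goto(W(0,0,.30,QT),grip(1,0,QT[2]))
P=[env.grab_frame("scene"),env.grab_frame("top")]
vl=masks(P,"leg")
for v in [[x] for x in vl]: print("leg",[(a,round(float(np.mean([iou(render(p,legpolys(QS,a)),m) for p,m in v])),3)) for a in range(74,101,3)])
env.move_straight(W(0,0,.131,QT),rate=.15,force_limit=10)
st=env.read_state();print(st["clock"],st["position"],W(0,0,.131,QT),st["force"])
env.gripper_to(0,30)
st=env.read_state();print(st["clock"],st["position"],st["force"],st["finger_force"],st["opening"])
E
```

```text
leg [(74, 0.179), (77, 0.209), (80, 0.228), (83, 0.272), (86, 0.316), (89, 0.334), (92, 0.332), (95, 0.293), (98, 0.283)]
leg [(74, 0.247), (77, 0.309), (80, 0.39), (83, 0.492), (86, 0.631), (89, 0.72), (92, 0.594), (95, 0.391), (98, 0.211)]
18.5167 [ 0.5867 -0.2642  0.1321] [ 0.586 -0.264  0.131] [ 0.0901 -0.2803  0.874 ]
19.3333 [ 0.5858 -0.264   0.131 ] [-1.046  -0.5094 -0.4812] 29.904147328343242 0.1392069157010595
```

```bash
cat >> h.py <<'E'
H=.119
def tcp(fx,fy,fz,lean,yaw=169.,q=QS):
    T=R.from_euler('ZY',[yaw,lean],degrees=True)
    return W(fx,fy,fz,q)+T.apply([0,0,H]), grip(1,lean,yaw)
E
python3 - <<'E'
from h import *
print(env.move_straight(W(0,0,.20,QT),rate=.08,force_limit=25))
st=env.read_state();print(st["clock"],st["force"],st["opening"])
env.move_straight(W(0,0,.36,QT),rate=.25)
env.goto(*tcp(-.04,0,.24,12))
env.move_straight(*tcp(-.04,0,.15,12),rate=.15)
env.dwell(.2)
st=env.read_state();print(st["clock"],st["position"],tcp(-.04,0,.15,12),st["tool_rot"],st["joint_positions"],st["force"])
P=[env.grab_frame("scene"),env.grab_frame("top")]
vt=masks(P,"tablet"); print(len(vt))
def tab(q):
    T=R.from_euler('ZYX',[169,12,q[3]],degrees=True)
    return [T.apply(box(-.006,.006,-.1,.1,0,.15))+W(q[0],q[1],q[2])]
for v in (vt,vt[:1]): print(fit(v,tab,[-.04,0,.15,0],[.008,.008,.008,4]))
im=P[0]["image"][120:270,270:400]
cv2.imwrite("pics/hov.png",cv2.resize(im,None,fx=3.5,fy=3.5,interpolation=cv2.INTER_CUBIC))
E
```

```text
False
20.35 [ 0.54   -0.4319 -4.6854] 0.13783871977415924
23.9667 [0.527  0.2505 0.2677] (array([0.5265, 0.2501, 0.2664]), array([-168.,    0., -101.])) [-167.9147    0.1135 -101.0019] [ 46.5431  11.4914 -13.2453  11.8037 -59.1559 -63.0834] [-0.4187  0.1505 -3.7798]
2
(array([-0.0415,  0.    ,  0.1541,  0.7217]), np.float64(0.6304087845183736))
(array([-0.0351, -0.001 ,  0.1481,  0.5917]), np.float64(0.9009651699538397))
```

View pics/hov.png

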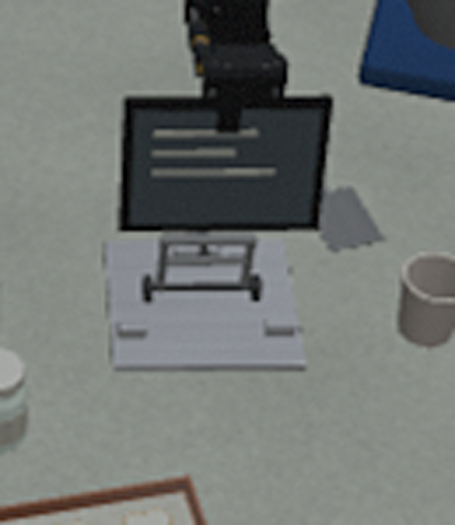

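```bash
python3 - <<'E'
from h import *
print(env.move_straight(*tcp(-.0385,0,.03,12),rate=.1,force_limit=5))
st=env.read_state();print(st["clock"],st["position"]-tcp(-.0385,0,0,12)[0],st["force"])
print(env.move_straight(*tcp(-.0385,0,.004,12),rate=.02,force_limit=4))
st=env.read_state();print(st["clock"],st["position"]-tcp(-.0385,0,0,12)[0],st["force"])
E
```

```text
False
25.5167 [0.0004 0.0004 0.0308] [ 0.1747  0.0768 -4.2229]
True
26.425 [0.     0.     0.0111] [-1.3806 -0.488   6.4031]
```

```bash
python3 - <<'E'
from h import *
print(env.move_straight(*tcp(-.0385,0,.0118,12),rate=.02))
st=env.read_state();print(st["force"])
print(env.move_straight(*tcp(-.0385,0,.0124,19),rate=.015,force_limit=3))
st=env.read_state();print(st["clock"],st["tool_rot"],st["position"]-tcp(-.0385,0,0,12)[0],st["force"])
P=env.grab_frame("scene")
cv2.imwrite("pics/lean.png",cv2.resize(P["image"][120:270,270:400],None,fx=3.5,fy=3.5,interpolation=cv2.INTER_CUBIC))
E
```

```text
False
[-0.6834 -0.2578 -2.1846]
True
27.2583 [-165.386    -0.0635 -100.91  ] [-0.005   0.0007  0.0101] [ 2.915  -0.0423  1.0266]
```

```bash
python3 - <<'E'
from h import *
env.gripper_to(.4)
env.dwell(.2)
st=env.read_state();print(st["clock"],st["force"],st["finger_force"],st["opening"])
T=R.from_euler('xyz',st["tool_rot"],degrees=True)
env.move_straight(st["position"]-T.apply([0,0,.12]),rate=.12)
p=env.read_state()["position"]
env.goto([.45,-.15,.36],[180,0,-60])
env.dwell(.3)
P=[env.grab_frame("scene"),env.grab_frame("top")]
def tab(q):
    Q=R.from_euler('ZY',[q[2],q[3]],degrees=True)
    return [Q.apply(box(-.006,.006,-.1,.1,0,.15))+W(q[0],q[1],.0115)]
vt=masks(P,"tablet"); print(len(vt),[fit(v,tab,[-.04,0,169,15],[.008,.008,4,4]) for v in (vt,vt[:1])])
for t in ["leg","jar","bottle","board","stop_screw"]: print(t,[[(d["xyz"],d["score"]) for d in env.search_frame(p,t)[:1]] for p in P])
a,b=[cv2.resize(x,(400,400)) for x in (P[0]["image"][120:270,265:415],P[1]["image"][150:250,150:250])]
cv2.imwrite("pics/end.png",np.hstack([a,b])); print(env.read_state()["clock"])
E
```

```text
28.225 [-0.6282  0.283   0.859 ] 0.0 0.4001736479778165
2 [(array([ -0.0376,  -0.0016, 169.3489,  12.43  ]), np.float64(0.921999760459917)), (array([ -0.028 ,  -0.0007, 169.3008,   8.7936]), np.float64(0.9822046465645081))]
leg [[], [([0.5101, 0.251, 0.0665], 0.66)]]
jar [[([0.6597, -0.0087, 0.0741], 0.77)], [([0.653, -0.0034, 0.0985], 0.45)]]
bottle [[([0.5222, 0.0045, 0.0706], 0.74)], []]
board [[([0.5507, -0.2533, 0.0728], 0.84)], []]
stop_screw [[], [([0.6042, 0.4879, 0.0508], 0.58)]]
31.9417
```

View pics/end.png

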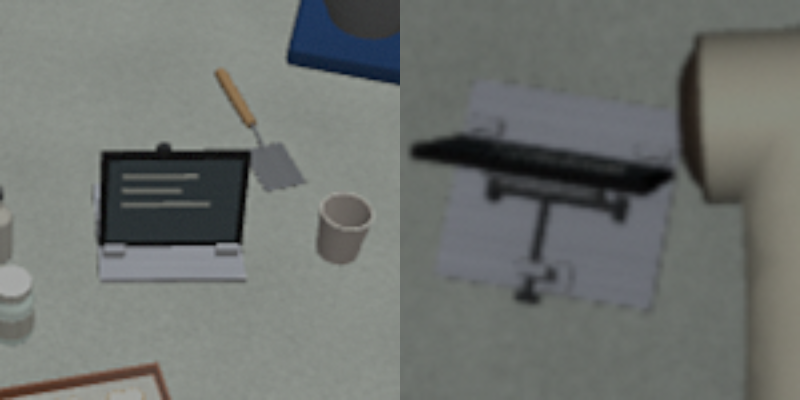

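```bash
python3 -c "
from workcell import env
print(env.close_job())"
```

```text
the job is handed in; nothing more can be done
None
```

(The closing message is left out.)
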